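# Stow the fork and tongue plates in their slanted tray

## Robot

A 6-joint arm with a two-finger parallel gripper is mounted at the origin on a cart in front of the work surface, level with it; the furniture and walls round the work are solid. World frame = base frame: x ahead of the robot, y to its left, z up, the work surface at z = 0. Lengths are in m, angles in degrees, forces in N, time in s.
With the tool pointing down it reaches from about 0.275 to 0.725 m from the base axis. Payload 5.6 kg.
Tool frame: the origin (TCP) lies between the finger pads; the fingertips stand 17 mm ahead of it and the grasp point (between the pads) lies 2 mm behind it; z points along the fingers, x is the direction in which the jaws open and shut, and the axes are right-handed (so a half turn about z gives the same grasp; the last joint's range is limited). The gripper opens to 85 mm and grips with 20 to 120 N. Pads are 22 mm wide; open, the fingers measure 114 mm over their backs; the gripper's body (76 mm by 85 mm) begins 54 mm behind the grasp point. The pads swing forward as they close: fully open they stand 13 mm farther back than shut.
Start: joints at [-55.027, 14.616, 6.199, 0, -81.583, -16.306], TCP at [0.176, -0.521, 0.248] pointing down, gripper open.
Joint ranges: [-168.99, 168.99], [-69.2, 112.95], [-62.41, 85.93], [-164.36, 98.24], [-168.68, -3.75], [-174.98, 174.98]. Speed limits (degrees/s): [147.25, 147.25, 180, 180, 180, 180].

## Interface

Orientations are given as a 3x3 rotation matrix whose columns are the frame's x, y, z axes.
In Python, from workcell import r, cams, order gives the robot as it stands. Calls block until the motion is done:
- r.move_pose(position, orientation): joint-space move of the TCP to a pose.
- r.movel(position, ori=None, rate=0.15, force_limit=None): straight line of the TCP; ori=None keeps the orientation; rate is the mean speed in m/s. With force_limit (N) it stops when the force on the tool has changed by that much, and returns True; else False.
- r.goto_joints(angles): joint-space move.
- r.move_gripper(opening, grip_force=None): finger opening in m; grip_force is the grip in N (None keeps the last); returns when the fingers have stopped.
- r.sleep(seconds).
- r.ik(position, orientation): joint angles nearest the present ones, or None.
- r.observe(): the state.
- cams.read_camera(name): name is "scene" or "top" or "wrist"; returns (picture, depth): 400x640x3 uint8, red, green, blue; 400x640 float32, m along the optical axis (not along the pixel's ray), 0 where there is no reading.
- cams.camera_info(name): a dict with "K" (3x3 intrinsics, pixels), "rvec" (rotation vector, rad) and "tvec" (3), from world to camera coordinates, as OpenCV has them. Camera axes: x right, y down, z forward; pixel columns grow to the right and rows downward; lengths in m; the calibration is good to about 2 mm. The wrist camera is an equidistant fisheye: a pixel r from the principal point sees the ray r / f radians off the axis. A picture is of the moment at which its call begins: read the wrist's pose just before it. camera_info takes no time and is no camera call; for the wrist camera it gives the pose at the moment of the call.
A pose or a line that the arm cannot do raises r.Unreachable and nothing moves.
- order.sign_off(): hands the job in, once; it reports no verdict.
Trained networks look in the newest picture that a camera, given by its name, has taken for a name from the list of things; names that differ only in an ending like _2 or _b are one class to them, and where a whole thing is asked for, a point or a joint stands for the part that bears it (a point fixed in the world has none). Each returns a list of dicts, best first, with "conf" (0 to 1); they miss things now and then, are a little off and sometimes report something else, mostly with a low value. They report only what shows in the picture. A call takes as long as a camera call. They do not tell look-alikes from the thing itself.
- cams.boxes_of(camera, thing): "xy" ([column, row] in pixels, amid what is visible of it).
- cams.masks_of(camera, thing): "pixels" (400x640 bool, what is visible of it) and "xy" ([column, row] in pixels, amid what is visible of it).
- cams.spot_point(camera, thing): "xy" ([column, row] in pixels: a listed point, or the origin of a listed thing).
The state is a dict: "time": time; "joint_pos": joint angles; "qvel": joint speeds; "tau": joint torques, N m; "tcp_pos": TCP position; "ee_rot": TCP orientation; "ft_force": force on the tool from outside, world axes, zero at the start; "wrist_torque": the same for the moment, N m; "opening": finger opening in m.
Only numpy, scipy, OpenCV 4.12 (cv2) and the standard library are available. Lean on these libraries where they do the work, as an engineer would, in place of code of your own. Each camera call takes 0.05 s, during which the arm holds its last target.

## Task

The press's two steel clamp plates lie loose on the bench: put both back into their slanted tray, reaching in at a slant below the bar that hangs over it. They fit in only one arrangement, the fork plate over the tray's key tooth and the tongue plate with its stem inside the fork's slot; leave both lying fully home on the tray's floor, let go, and leave the spool, the tape roll and the hex key where they are.

Things in the scene. Friction and masses are not known exactly. Their poses are not given: they have to be found in the camera images.
- pocket: Pocket of the fixed grey tray, its floor leaning 35 degrees, low edge towards -x (roughly to the robot). Origin: centre of the pocket floor; z out of the floor at right angles, x up the slope, y level across (to the left seen from the robot). Floor 72 mm along x, 98 mm along y; walls 9 mm high, 9 mm thick, the top 3.5 mm flared outward at 45 degrees. Rear rim 77 mm above the bench.
- bar_mid (a point): Middle of the fixed steel hanging rail over the tray: a level round bar, 10 mm thick and 120 mm long along the pocket's y, 240 mm above the bench, 15 mm (level) behind the pocket's centre, carried by arms and two posts at the tray's back. A gripper held upright over the pocket would hit it: come in leaning back, at right angles to the pocket floor.
- key_tooth (a point): Centre of the top of the key tooth on the pocket's lower wall: 13 mm along the pocket's y, 10 mm along x, standing from the floor to 9 mm.
- fork_home (a point): Point on the pocket floor (pocket x 0, y +32 mm; same axes as the pocket) where the fork plate's origin lies when it is home, its axes along the pocket's. Play about 1.5 mm along the slope, 2 mm across.
- tongue_home (a point): Point on the pocket floor (pocket x 0, y -34 mm; same axes as the pocket) where the tongue plate's origin lies when it is home, its axes along the pocket's. Play about 1.5 mm along the slope, 2 mm across.
- fork_plate: Loose steel plate, flat on the bench, 12 mm thick, prongs towards -y. Origin: underside, below the centre of the upright dark grip fin (36 mm in x, 12 mm in y, z 12 to 40 mm; grip it across y); z up. Outline x -34.5..34.5, y -50.5..15 mm; slot x -5..20 from y -13.5 to the open end; notch for the key tooth in the -x edge, y -39..-21, 13 mm deep. Bottom 3 mm: 1.2 mm smaller all round.
- tongue_plate: Loose steel T-shaped plate, flat on the bench, 12 mm thick, 0.10 kg. Origin: underside, below the centre of the upright dark grip fin (36 mm in x, 12 mm in y, z 12 to 40 mm; grip it across y); z up. Head x -34.5..34.5, y -13..13 mm; stem x -2.5..17.5, reaching along +y to y 46 mm. Bottom 3 mm: 1.2 mm smaller all round.
- spool: Bystander: upright spool of black thread, 48 mm across, 56 mm high; origin at the centre of its underside.
- green_roll: Bystander: roll of green tape lying flat, 69 mm across, 21 mm high; origin at the centre of its underside.
- hex_key: Bystander: small steel hex key lying flat, 33 x 83 x 5 mm; origin at the centre of its underside.
There are look-alikes about, which are no part of the job. Leave any orange look-alike of the fork_plate alone. What is shaped like the tongue_plate but brown is not meant.

How it is judged (in metres and radians):
At the end, for the whole second after the job is handed in: Both plates lie flat in the pocket: undersides within 3 mm of the floor and within 4 degrees of parallel to it, each origin within 5 mm up or down the slope and 6 mm across of its home (fork plate x 0, y +32 mm, tongue plate x 0, y -34 mm in the pocket's frame), both at rest (z of fork_plate in the frame of pocket between -0.003 and 0.003 m and x of fork_plate in the frame of pocket between -0.005 and 0.005 m and y of fork_plate in the frame of pocket between 0.026 and 0.038 m and angle between the z axis of each of fork_plate, tongue_plate and the z axis of pocket, either way round below 0.07 rad and z of tongue_plate in the frame of pocket between -0.003 and 0.003 m and x of tongue_plate in the frame of pocket between -0.005 and 0.005 m and y of tongue_plate in the frame of pocket between -0.04 and -0.028 m and linear speed of each of fork_plate, tongue_plate below 0.01 m/s); the robot touches nothing.
It fails at once if the spool, the tape roll or the hex key is moved more than 30 mm (distance of any of spool, green_roll, hex_key from where it was at the start of the episode above 0.03 m).
It also fails if it takes over 54 s, if anything falls off the work surface, if the arm or the gripper's body presses on something with over 40 N, if the wrist force passes 120 N, or if a joint passes its speed limit or range.

## Working session

There is one attempt and no reset: what is moved stays moved. The work goes in short steps, each a Python script; the robot and the scene stay as the last script left them, time stands still between calls to the robot, and variables do not carry over. Pictures are saved under pics/ and viewed, and the job is handed in when it is done.

```bash
ls; mkdir -p pics; python3 - <<'E'
from workcell import r,cams,order
import cv2,numpy as np
for n in ["scene","top","wrist"]:
    p,d=cams.read_camera(n); cv2.imwrite(f"pics/{n}0.png",p[:,:,::-1]); np.save(f"{n}0.npy",d)
    i=cams.camera_info(n); print(n,np.round(i["K"],1).tolist(),np.round(i["rvec"],3),np.round(i["tvec"],3))
o=r.observe();print(o["time"],o["tcp_pos"],o["ee_rot"],o["opening"])
E
```

```text
pics
scene [[375.0, 0.0, 313.9], [0.0, 375.0, 195.6], [0.0, 0.0, 1.0]] [ 0.925 -2.632  0.928] [0.529 0.382 0.954]
top [[392.8, 0.0, 320.0], [0.0, 392.8, 206.0], [0.0, 0.0, 1.0]] [ 2.17  -2.212  0.085] [0.044 0.642 1.291]
wrist [[309.7, 0.0, 316.9], [0.0, 309.7, 203.0], [0.0, 0.0, 1.0]] [-1.73  -2.412 -0.329] [ 0.551 -0.034  0.379]
0.15 [ 0.17597067 -0.52075     0.24762619] [[-3.20026605e-01  9.47408405e-01 -5.34649541e-04]
 [ 9.47407535e-01  3.20027038e-01  1.28737526e-03]
 [ 1.39077245e-03 -9.45366694e-05 -9.99999028e-01]] 0.08533793565452645
```

View pics/scene0.png

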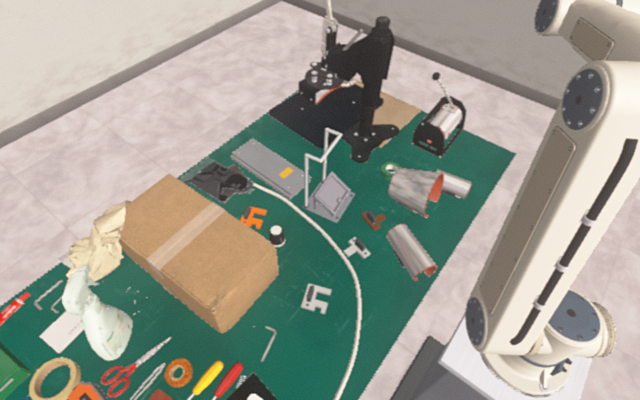

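View pics/top0.png

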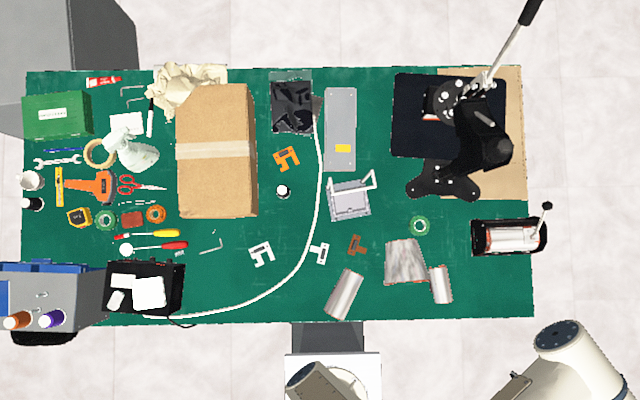

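View pics/wrist0.png

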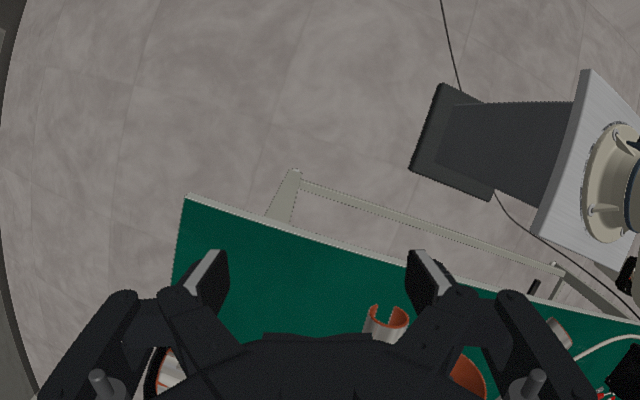

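The top view shows a silver fork at (261,254), an orange fork at (287,158), a silver tongue at (320,253) and a brown tongue at (357,244). The silver (steel) ones are meant. I'll confirm this in an enlarged crop and run the networks.

```bash
cat > h.py <<'E'
from workcell import r,cams,order
import cv2,numpy as np
def cam(n):
    i=cams.camera_info(n); R=cv2.Rodrigues(np.array(i["rvec"],float))[0]; return np.array(i["K"]),R,np.array(i["tvec"],float).ravel()
def back(n,u,v,d,c=None):
    K,R,t=c or cam(n); u=np.asarray(u,float);v=np.asarray(v,float)
    p=np.stack([(u-K[0,2])/K[0,0]*d,(v-K[1,2])/K[1,1]*d,d],-1); return (p-t)@R
def onz(n,u,v,z):
    K,R,t=cam(n); o=-R.T@t; q=R.T@np.array([(u-K[0,2])/K[0,0],(v-K[1,2])/K[1,1],1.]); return o+q*(z-o[2])/q[2]
E
python3 - <<'E'
from h import *
p,d=cams.read_camera("top"); np.save("top0.npy",d); np.save("top0rgb.npy",p)
c=p[150:290,230:400,::-1]; cv2.imwrite("pics/topcrop.png",cv2.resize(c,None,fx=4.4,fy=4.2,interpolation=cv2.INTER_CUBIC))
for t in ["fork_plate","tongue_plate","pocket","spool","green_roll","hex_key"]:
    for m in cams.spot_point("top",t)[:3]: print(t,np.round(m["xy"],1),round(m["conf"],2))
for t in ["key_tooth","fork_home","tongue_home","bar_mid"]:
    for m in cams.spot_point("top",t)[:2]: 
        print(t,np.round(m["xy"],1),round(m["conf"],2))
p,d=cams.read_camera("scene"); np.save("scene0.npy",d); np.save("scene0rgb.npy",p)
for t in ["fork_plate","tongue_plate","pocket","key_tooth","fork_home","tongue_home","bar_mid"]:
    for m in cams.spot_point("scene",t)[:2]: print("scene",t,np.round(m["xy"],1),round(m["conf"],2))
c=p[110:330,220:440,::-1]; cv2.imwrite("pics/scenecrop.png",cv2.resize(c,None,fx=2.7,fy=2.7,interpolation=cv2.INTER_CUBIC))
E
```

```text
fork_plate [256.4 245.9] 0.76
fork_plate [286.3 152.5] 0.64
tongue_plate [320.7 251.9] 0.66
tongue_plate [356.1 244.3] 0.46
pocket [345.8 200. ] 0.95
spool [282.5 191.9] 0.72
green_roll [419.3 225. ] 0.74
hex_key [208.7 246.2] 0.46
key_tooth [347.1 207.1] 0.68
fork_home [340.  200.3] 0.95
tongue_home [358.  200.8] 0.82
tongue_home [284.4 193.5] 0.52
bar_mid [355.8 191.3] 0.81
scene fork_plate [245.8 219. ] 0.68
scene fork_plate [313.2 297.6] 0.6
scene tongue_plate [371.1 218.1] 0.71
scene tongue_plate [358.6 247. ] 0.63
scene pocket [331.1 192.2] 0.76
scene key_tooth [338.9 199.6] 0.7
scene fork_home [323.6 204.9] 0.64
scene tongue_home [333.9 181.7] 0.72
scene tongue_home [330.6 147.5] 0.37
scene bar_mid [327.7 144.5] 0.75
```

View pics/topcrop.png

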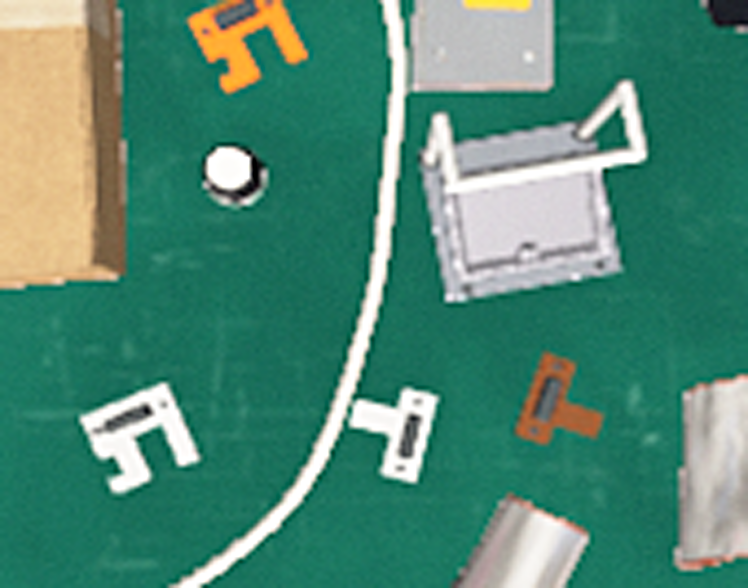

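View pics/scenecrop.png

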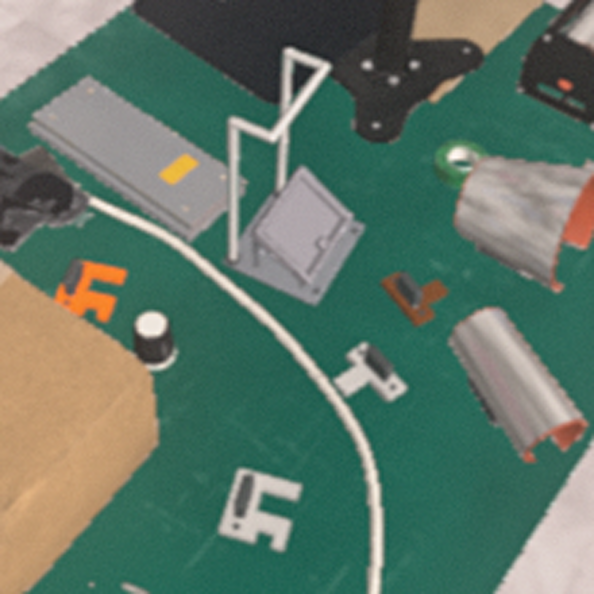

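The crop confirms it: the silver fork and silver tongue are the steel plates. The orange and brown ones are decoys. Next, coarse poses from the top camera.

```bash
python3 - <<'E'
from h import *
d=np.load("top0.npy");p=np.load("top0rgb.npy").astype(int)
C=cam("top")
vv,uu=np.mgrid[0:400,0:640]; P=back("top",uu,vv,d,C)
print("z bench",np.median(P[225:240,270:300,2]))
for nm,(u0,u1,v0,v1),off in [("fork",(244,282,236,272),0),("tongue",(309,332,238,268),0)]:
    s=p[v0:v1,u0:u1]; z=P[v0:v1,u0:u1,2]
    fin=(z>0.028)&(d[v0:v1,u0:u1]>0); pl=(z>0.006)
    q=P[v0:v1,u0:u1][fin]; print(nm,fin.sum(),pl.sum(),q.mean(0).round(4), q[:,2].max())
    dark=(s.max(-1)<110)&(s[...,1]-s[...,0]<30); ys,xs=np.nonzero(dark); print(" dark",len(xs),onz("top",xs.mean()+u0,ys.mean()+v0,.04).round(4))
    rr=cv2.minAreaRect(np.array([onz("top",x+u0,y+v0,.04)[:2]*1000 for x,y in zip(xs,ys)],np.float32)); print(rr)
    lit=(s.min(-1)>150); ys,xs=np.nonzero(lit); print(" white cen",onz("top",xs.mean()+u0,ys.mean()+v0,.012).round(4))
# pocket plane
for u,v in [(346,200),(338,203),(355,203),(340,200),(358,200)]: print(u,v,P[v,u].round(4))
reg=P[197:206,336:362].reshape(-1,3); 
c=np.median(reg,0); U,S,V=np.linalg.svd(reg-c); print("plane n",V[2],S, "c",c)
print("bar",back("top",355.8,191.3,d[191,356]), P[186:197,355,2].round(3))
for (a,b),n in [((282.5,191.9),"spool"),((419.3,225),"roll"),((208.7,246.2),"hex"),((286,152),"of"),((356,244),"bt")]: print(n,onz("top",a,b,0).round(3))
E
```

```text
z bench 0.0007138413637816938
fork 40 336 [0.5018 0.2348 0.0393] 0.04464940230080988
 dark 23 [0.5044 0.2356 0.04  ]
((504.5790710449219, 235.67172241210938), (6.66738748550415, 31.955753326416016), 20.67325782775879)
 white cen [0.4894 0.2314 0.012 ]
tongue 42 247 [0.4838 0.0247 0.0394] 0.043346693030072
 dark 26 [0.4851 0.0266 0.04  ]
((485.42535400390625, 26.433189392089844), (7.926907539367676, 30.753387451171875), 74.7535171508789)
 white cen [0.4927 0.0371 0.012 ]
346 200 [ 0.6587 -0.0535  0.0493]
338 203 [ 0.6498 -0.0274  0.0439]
355 203 [ 0.6492 -0.0839  0.038 ]
340 200 [ 0.6591 -0.0339  0.0492]
358 200 [ 0.6579 -0.0928  0.0503]
plane n [-0.99678188  0.01489542 -0.07876553] [2.24566335 0.37193454 0.12864154] c [ 0.65558036 -0.06072277  0.04484365]
bar [ 0.66631871 -0.06631057  0.2454278 ] [0.007 0.01  0.066 0.243 0.246 0.243 0.06  0.06  0.058 0.057 0.05 ]
spool [0.695 0.158 0.   ]
roll [ 0.573 -0.304  0.   ]
hex [0.515 0.409 0.   ]
of [0.832 0.144 0.   ]
bt [ 0.513 -0.088  0.   ]
```

```bash
python3 - <<'E'
from h import *
o=r.observe(); K,R,t=cam("wrist"); T=np.array(o["ee_rot"]); 
print("cam in tool",(T.T@(-R.T@t-o["tcp_pos"])).round(4)); print("cam axes in tool (cols x,y,z)\n",(T.T@R.T).round(3))
print(cams.camera_info("wrist").keys())
# candidate poses ik
def down(yaw):  # tool z down, tool x along yaw
    a=np.radians(yaw); x=np.array([np.cos(a),np.sin(a),0]); z=np.array([0,0,-1.]); return np.stack([x,np.cross(z,x),z],1)
for nm,pos,yaws in [("fork",(.503,.2355,.1),(20,200,-160)),("tong",(.485,.026,.1),(75,-105))]:
    for y in yaws: print(nm,y,np.round(r.ik(pos,down(y)),1) if r.ik(pos,down(y)) is not None else None)
# pocket
yaw=np.radians(12); px=np.array([np.cos(yaw)*np.cos(.6109),np.sin(yaw)*np.cos(.6109),np.sin(.6109)]); py=np.array([-np.sin(yaw),np.cos(yaw),0]); pz=np.cross(px,py)
c=np.array([.65,-.06,.046])
for s in (1,-1):
  for yo in (.032,-.034):
    x=s*py; z=-pz; M=np.stack([x,np.cross(z,x),z],1)
    for h in (.031,.08,.12):
        q=r.ik(c+py*yo+pz*h,M); print(s,yo,h,None if q is None else np.round(q,1))
E
```

```text
cam in tool [-0.0014 -0.0681 -0.1255]
cam axes in tool (cols x,y,z)
 [[ 1.     0.001  0.001]
 [-0.001  0.964  0.267]
 [-0.    -0.267  0.964]]
dict_keys(['K', 'rvec', 'tvec'])
fork 20 [ 41.2  20.4  -8.1   0.  -61.5 158.8]
fork 200 [ 41.2  20.4  -8.1   0.  -61.5 -21.2]
fork -160 [ 41.2  20.4  -8.1   0.  -61.5 -21.2]
tong 75 [  21.6   13.2  -18.4    0.   -58.4 -126.6]
tong -105 [ 21.6  13.2 -18.4   0.  -58.4  53.4]
1 0.032 0.031 [ 10.9  15.6 -30.4  -4.   -9.  -85.2]
1 0.032 0.08 [ 10.9   9.3 -31.6  -2.7 -14.1 -86.5]
1 0.032 0.12 [ 10.8   4.3 -31.7  -2.1 -19.  -87. ]
1 -0.034 0.031 [  0.9  18.  -20.  -20.4 -18.6 -61.4]
1 -0.034 0.08 [  0.5  12.3 -21.7 -17.5 -22.5 -64.3]
1 -0.034 0.12 [ -0.    7.8 -22.4 -15.6 -26.3 -66.1]
-1 0.032 0.031 [ 10.9  15.6 -30.4  -4.   -9.   94.8]
-1 0.032 0.08 [ 10.9   9.3 -31.6  -2.7 -14.1  93.5]
-1 0.032 0.12 [ 10.8   4.3 -31.7  -2.1 -19.   93. ]
-1 -0.034 0.031 [  0.9  18.  -20.  -20.4 -18.6 118.6]
-1 -0.034 0.08 [  0.5  12.3 -21.7 -17.5 -22.5 115.7]
-1 -0.034 0.12 [ -0.    7.8 -22.4 -15.6 -26.3 113.9]
```

```bash
cat >> h.py <<'E'
def down(yaw):
    a=np.radians(yaw); x=np.array([np.cos(a),np.sin(a),0]); z=np.array([0,0,-1.]); return np.stack([x,np.cross(z,x),z],1)
def pocketR(yawdeg,lean=35.):
    y=np.radians(yawdeg);l=np.radians(lean)
    px=np.array([np.cos(y)*np.cos(l),np.sin(y)*np.cos(l),np.sin(l)]); py=np.array([-np.sin(y),np.cos(y),0]); return np.stack([px,py,np.cross(px,py)],1)
def toolP(Rp): # tool x=+py, z=-pz
    x=Rp[:,1]; z=-Rp[:,2]; return np.stack([x,np.cross(z,x),z],1)
def fproj(P,C): # fisheye project
    K,R,t=C; q=np.atleast_2d(P)@R.T+t; rr=np.hypot(q[:,0],q[:,1]); th=np.arctan2(rr,q[:,2]); s=np.where(rr>0,th/np.maximum(rr,1e-9),0)
    return np.stack([K[0,0]*q[:,0]*s+K[0,2],K[1,1]*q[:,1]*s+K[1,2]],1)
def fray(u,v,C):
    K,R,t=C; a=(np.asarray(u,float)-K[0,2])/K[0,0]; b=(np.asarray(v,float)-K[1,2])/K[1,1]; th=np.hypot(a,b); s=np.where(th>0,np.sin(th)/np.maximum(th,1e-9),1)
    q=np.stack([a*s,b*s,np.cos(th)],-1); return -R.T@t, q@R
def fback(u,v,d,C):
    K,R,t=C; o,q=fray(u,v,C); qc=q@R.T; return o+q*(d/qc[...,2])[...,None]
def fonz(u,v,z,C):
    o,q=fray(u,v,C); return o+q*((z-o[2])/q[...,2])[...,None]
def snap(name):
    C=cam("wrist"); p,d=cams.read_camera("wrist"); cv2.imwrite(f"pics/{name}.png",p[:,:,::-1]); np.savez(f"{name}.npz",p=p,d=d,K=C[0],R=C[1],t=C[2]); return p,d,C
def load(name):
    z=np.load(f"{name}.npz"); return z["p"],z["d"],(z["K"],z["R"],z["t"])
def st(): 
    o=r.observe(); print("t",round(o["time"],2),"tcp",np.round(o["tcp_pos"],4),"F",np.round(o["ft_force"],1),"op",round(o["opening"],4),"q",np.round(o["joint_pos"],1)); return o
E
python3 - <<'E'
from h import *
Rp=pocketR(12); c=np.array([.65,-.06,.046])
r.move_pose(c+Rp[:,2]*.2,toolP(Rp)); st()
r.sleep(.2)
snap("wp")
for t in ["pocket","key_tooth","fork_home","tongue_home","bar_mid"]:
    for m in cams.spot_point("wrist",t)[:2]: print(t,np.round(m["xy"],1),round(m["conf"],2))
r.move_pose([.495,.232,.17],down(20)); r.sleep(.2);st()
snap("wf")
for m in cams.spot_point("wrist","fork_plate")[:2]: print(np.round(m["xy"],1),round(m["conf"],2))
E
```

```text
t 3.14 tcp [ 0.5379 -0.0844  0.2099] F [ 0.4  0.5 -0.7] op 0.0856 q [  4.7  -3.1 -26.   -7.8 -32.5 -77.5]
pocket [313.3 182.5] 0.83
key_tooth [313.3 159.2] 0.93
key_tooth [453.2 203.2] 0.61
fork_home [340.5 184.7] 0.85
tongue_home [281.7 184.1] 0.62
bar_mid [455.9 205.7] 0.6
t 7.27 tcp [0.495  0.2319 0.17  ] F [-0.5 -0.1  0.5] op 0.0851 q [ 41.5  16.3  -3.   -0.  -70.6 158.5]
[323.7 189.9] 0.82
```

View pics/wp.png

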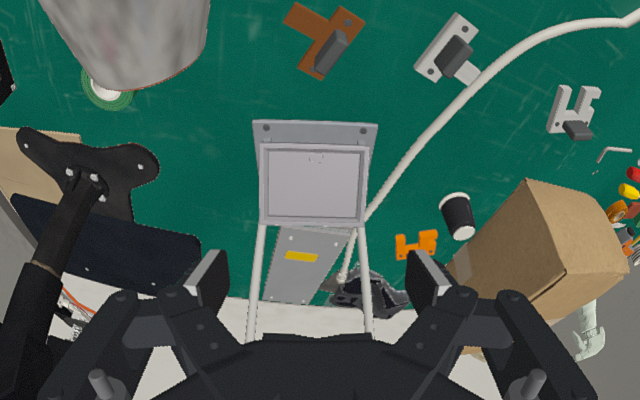

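View pics/wf.png

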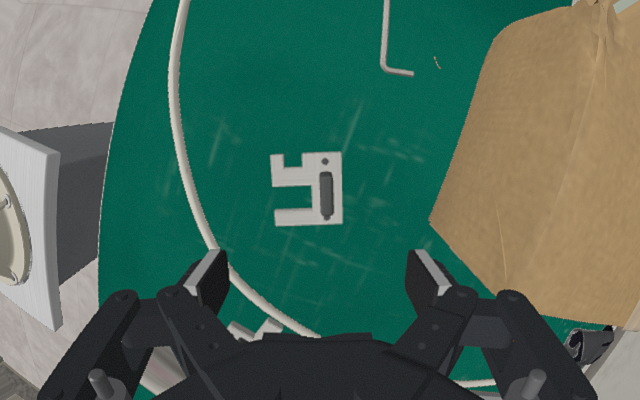

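The wrist views are clear. The pocket is at about (313,185) with its tooth at (316,158), and the fork is at (308,190) with its fin at (326,196). I'll fit models to both.

```bash
cat > fit.py <<'E'
from h import *
from scipy.optimize import minimize
FORK=np.array([(-34.5,15),(-34.5,-21),(-21.5,-21),(-21.5,-39),(-34.5,-39),(-34.5,-50.5),(-5,-50.5),(-5,-13.5),(20,-13.5),(20,-50.5),(34.5,-50.5),(34.5,15)])/1000
TONG=np.array([(-34.5,-13),(34.5,-13),(34.5,13),(17.5,13),(17.5,46),(-2.5,46),(-2.5,13),(-34.5,13)])/1000
FIN=np.array([(-18,-6),(18,-6),(18,6),(-18,6)])/1000
def prism(img,poly,z0,z1,Rw,tw,C,S,off):
    a=[]
    for z in (z0,z1):
        q=np.c_[poly,np.full(len(poly),z)]@Rw.T+tw; a.append((fproj(q,C)-off+.5)*S)
    n=len(poly)
    for k in a: cv2.fillPoly(img,[np.round(k*16).astype(np.int32)],255,shift=4,lineType=cv2.LINE_AA)
    for i in range(n):
        j=(i+1)%n; cv2.fillConvexPoly(img,np.round(np.array([a[0][i],a[0][j],a[1][j],a[1][i]])*16).astype(np.int32),255,shift=4,lineType=cv2.LINE_AA)
def fit(mask,off,poly,C,x0,S=4):
    H,W=mask.shape; big=cv2.resize((mask*255).astype(np.uint8),None,fx=S,fy=S,interpolation=cv2.INTER_LINEAR).astype(np.float32)/255
    big=cv2.GaussianBlur(big,(0,0),3)
    def ren(v):
        im=np.zeros((H*S,W*S),np.uint8); c,s=np.cos(v[2]),np.sin(v[2]); Rw=np.array([[c,-s,0],[s,c,0],[0,0,1]]); tw=np.array([v[0],v[1],0])
        prism(im,poly,0,.012,Rw,tw,C,S,np.array(off)); prism(im,FIN,.012,.040,Rw,tw,C,S,np.array(off)); return im
    def f(w):
        im=cv2.GaussianBlur(ren([w[0]/1000,w[1]/1000,w[2]/57.3]).astype(np.float32)/255,(0,0),3); return ((im-big)**2).sum()/big.sum()
    best=None
    for dy in (-8,0,8):
        w0=np.array([x0[0]*1000,x0[1]*1000,np.degrees(x0[2])+dy])
        m=minimize(f,w0,method="Nelder-Mead",options=dict(initial_simplex=np.vstack([w0,w0+[5,0,0],w0+[0,5,0],w0+[0,0,6]]),xatol=.02,fatol=1e-5))
        if best is None or m.fun<best.fun: best=m
    v=best.x; return v, best.fun, ren([v[0]/1000,v[1]/1000,v[2]/57.3])
def platemask(p,box):
    u0,u1,v0,v1=box; s=p[v0:v1,u0:u1].astype(int); return ~((s[...,1]-s[...,0]>22))
E
python3 - <<'E'
from fit import *
p,d,C=load("wf"); box=(262,352,142,236)
m=platemask(p,box); v,e,im=fit(m,(box[0],box[2]),FORK,C,(.503,.2355,np.radians(20-90)))
print("fork",v.round(2),e)
big=cv2.resize(p[box[2]:box[3],box[0]:box[1],::-1],None,fx=4,fy=4,interpolation=cv2.INTER_CUBIC)
cn,_=cv2.findContours((im>127).astype(np.uint8),cv2.RETR_LIST,cv2.CHAIN_APPROX_NONE); cv2.drawContours(big,cn,-1,(0,0,255),1)
pp,dd,CC=load("wp"); b2=cv2.resize(pp[110:240,245:385,::-1],None,fx=4,fy=4,interpolation=cv2.INTER_CUBIC)
b2=cv2.resize(b2,(560,520)); cv2.imwrite("pics/fitf.png",big); cv2.imwrite("pics/pz.png",b2)
vv,uu=np.mgrid[160:205,278:352]; P=fback(uu,vv,dd[160:205,278:352],CC).reshape(-1,3)
c=np.median(P,0); Q=P-c
for _ in range(3):
    U,S,V=np.linalg.svd(Q-np.median(Q,0),full_matrices=False); n=V[2]*np.sign(V[2][2]); rs=(Q-np.median(Q,0))@n; Q=Q[abs(rs)<.004]
print("plane n",n.round(4),"pt",(np.median(Q,0)+c).round(4),"lean",np.degrees(np.arccos(n[2])),"yaw",np.degrees(np.arctan2(-n[1],-n[0])),len(Q))
E
```

```text
fork [501.82 235.28 -67.85] 0.004610266070812941
plane n [-0.4988 -0.0838  0.8627] pt [ 0.6528 -0.0639  0.0423] lean 30.38145846894604 yaw 9.535120808377576 553
```

View pics/fitf.png

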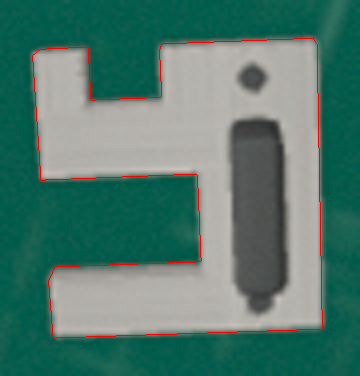

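View pics/pz.png

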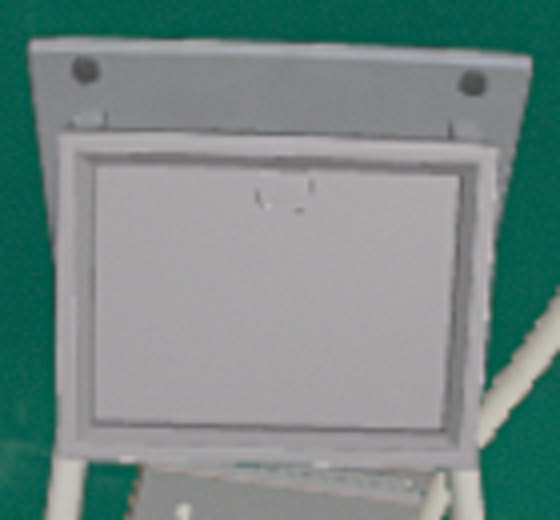

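```bash
cat > pk.py <<'E'
from fit import *
from scipy.optimize import least_squares
p,d,C=load("wp")
fl=np.array([(95,165),(462,175),(445,430),(95,423)]); ou=np.array([(60,133),(498,150),(474,470),(58,456)])
px=lambda a:(a+.5)/4-.5+[245,110]
mf=np.array([(-36,-49,0),(-36,49,0),(36,49,0),(36,-49,0)])/1e3; mo=np.array([(-45,-58,9),(-45,58,9),(45,58,9),(45,-58,9)])/1e3
def res(w,full=True,lean=None):
    l=35 if len(w)==4 else w[4]
    R=pocketR(w[3],l); t=w[:3]/1000
    e=[ (fproj(mf@R.T+t,C)-px(fl))]
    if full: e.append(.6*(fproj(mo@R.T+t,C)-px(ou)))
    return np.concatenate(e).ravel()
if __name__=="__main__":
    for full in (True,False):
        s=least_squares(res,[650,-60,44,12],args=(full,)); print(s.x.round(2),np.round(res(s.x,full).reshape(-1,2),1).tolist())
    s=least_squares(res,[650,-60,44,12,35]); print("free lean",s.x.round(2))
    # fixed z 43.8
    s=least_squares(lambda w:res(np.array([w[0],w[1],43.8,w[2]])),[650,-60,12]); print("z fixed",s.x.round(2), s.cost)
E
python3 pk.py
```

```text
[655.86 -64.72  43.87   9.51] [[0.2, -0.2], [-0.4, 0.2], [-0.4, 0.1], [0.2, -0.5], [-0.4, 0.0], [0.5, -0.4], [0.5, 0.3], [0.3, 0.7]]
[654.53 -64.84  45.26   9.78] [[-0.1, -0.1], [-0.1, -0.0], [0.1, 0.2], [0.2, -0.1]]
free lean [655.87 -64.71  43.86   9.51  35.03]
z fixed [655.93 -64.7    9.51] 1.0960366419218153
```

```bash
python3 - <<'E'
from h import *
x,y,yaw=.5018,.2353,22.15
r.move_gripper(.034,60)
r.movel([x,y,.075],down(yaw),rate=.2)
st(); print(r.movel([x,y,.033],rate=.06,force_limit=8)); st()
r.move_gripper(0.0,60); st()
r.movel([x,y,.17],rate=.2); st(); snap("wf2")
E
```

```text
t 8.54 tcp [0.5025 0.2356 0.0759] F [1.  0.1 1. ] op 0.034 q [ 41.3  21.6 -10.2   0.  -58.1 160.8]
False
t 9.39 tcp [0.5021 0.2354 0.0332] F [0.1 0.4 0.1] op 0.0339 q [ 41.3  24.3 -13.2   0.  -52.4 160.9]
t 9.72 tcp [0.5022 0.2356 0.0337] F [-0.4  0.3  3.2] op 0.0107 q [ 41.3  24.3 -13.2   0.  -52.4 160.9]
t 10.55 tcp [0.5009 0.2349 0.1684] F [-0.7  0.1 -1.7] op 0.0109 q [ 4.130e+01  1.720e+01 -2.000e+00 -1.000e-01 -7.090e+01  1.609e+02]
```

View pics/wf2.png

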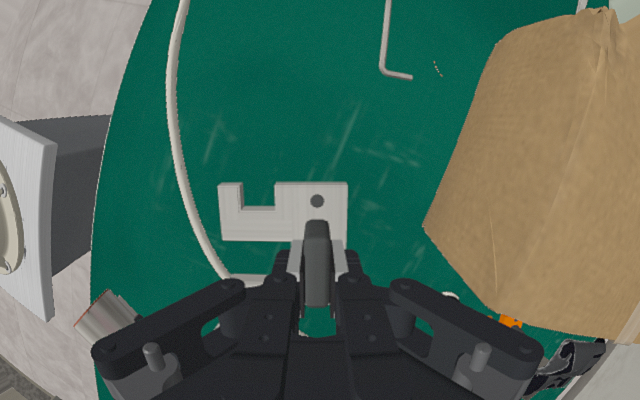

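```bash
cat > chk.py <<'E'
from fit import *
def overlay(name,poly,zc,tcp,ee,box,out,dx=0,dy=0):
    p,d,C=load(name); Rw=np.stack([ee[:,1],ee[:,0],-ee[:,2]],1); tw=tcp+ee@np.array([dy,dx,zc])
    im=np.zeros(((box[3]-box[2])*3,(box[1]-box[0])*3),np.uint8); prism(im,poly,0,.012,Rw,tw,C,3,np.array([box[0],box[2]]))
    big=cv2.resize(p[box[2]:box[3],box[0]:box[1],::-1],None,fx=3,fy=3,interpolation=cv2.INTER_CUBIC)
    cn,_=cv2.findContours((im>127).astype(np.uint8),cv2.RETR_LIST,cv2.CHAIN_APPROX_NONE); cv2.drawContours(big,cn,-1,(0,0,255),1); cv2.imwrite(f"pics/{out}.png",big)
E
python3 - <<'E'
from chk import *
o=r.observe(); overlay("wf2",FORK,.0335,o["tcp_pos"],np.array(o["ee_rot"]),(200,400,150,330),"ovf")
E
```

```text
(no output)
```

View pics/ovf.png

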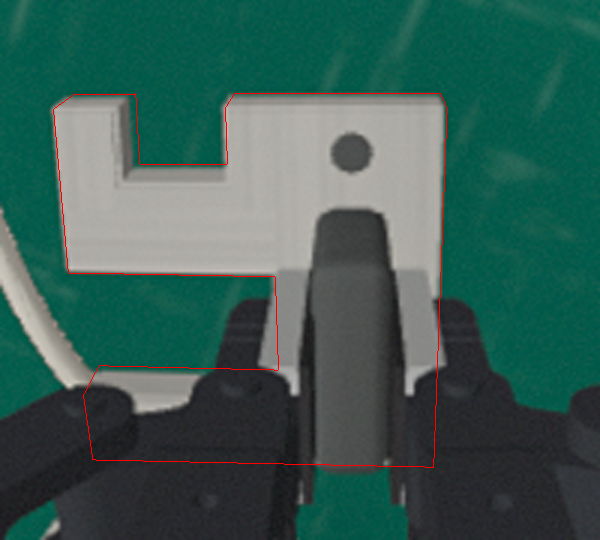

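Grasp overlay matches within about 1 mm. Moving to the pocket pre-place pose.

```bash
cat >> h.py <<'E'
PC=np.array([.6559,-.0647,.0438]); RP=pocketR(9.5)
E
python3 - <<'E'
from chk import *
TP=toolP(RP)
w=lambda x,y,h: PC+RP@np.array([x,y,h])
r.move_pose(w(0,.032,.18),TP); st()
r.movel(w(0,.032,.0335+.035),TP,rate=.15); r.sleep(.15); o=st(); snap("wp2")
overlay("wp2",FORK,.0335,o["tcp_pos"],np.array(o["ee_rot"]),(200,400,120,320),"ov2")
print((RP.T@(o["tcp_pos"]-PC)).round(4))
E
```

```text
t 14.3 tcp [ 0.5488 -0.0501  0.1912] F [-0.9 -0.3 -0.8] op 0.0107 q [ 11.9  -2.4 -32.7   3.3 -24.8 -95. ]
t 15.34 tcp [ 0.6121 -0.0396  0.1012] F [ 0.5  0.1 -2. ] op 0.0105 q [ 11.4  11.3 -34.8   7.1  -8.9 -98.5]
[0.0009 0.032  0.0694]
```

View pics/ov2.png

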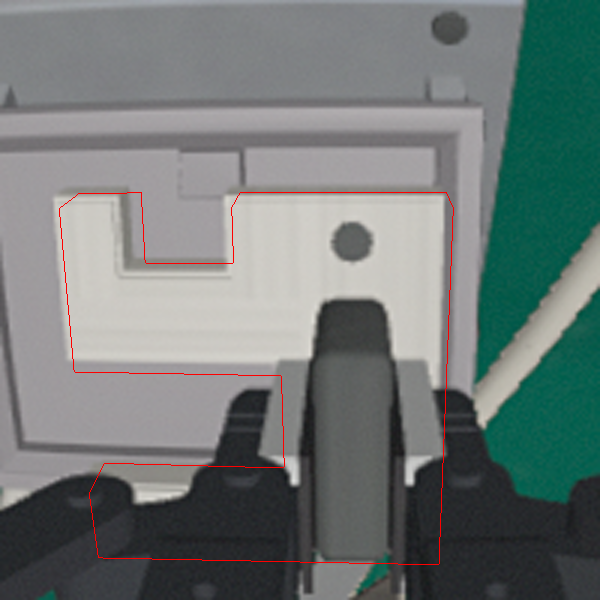

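The notch lines up with the tooth (crop ~(178,230) against (210,170), allowing for perspective). Descending under a force limit.

```bash
python3 - <<'E'
from chk import *
TP=toolP(RP)
w=lambda x,y,h: PC+RP@np.array([x,y,h])
print(r.movel(w(0,.032,.0325),TP,rate=.04,force_limit=12)); r.sleep(.1); o=st(); snap("wp3")
print((RP.T@(o["tcp_pos"]-PC)).round(4),"Fp",(RP.T@o["ft_force"]).round(1),"T",np.round(o["wrist_torque"],2))
overlay("wp3",FORK,.0335,o["tcp_pos"],np.array(o["ee_rot"]),(200,400,120,320),"ov3")
E
```

```text
Traceback (most recent call last):
workcell.Unreachable: the arm cannot follow that straight line within its joint ranges
```

```bash
python3 - <<'E'
from chk import *
w=lambda x,y,h: PC+RP@np.array([x,y,h])
f=lambda q: None if q is None else np.round(q,1).tolist()
print([ (h,f(r.ik(w(0,.032,h),toolP(RP)))) for h in (.06,.055,.05,.045,.04,.0335)])
Rot=lambda ax,a: cv2.Rodrigues(np.eye(3)[ax]*np.radians(a))[0]
print("tilt about py (tool less lean positive?)")
for a in (-12,-8,-5,-3,3,5,8,12):
    R2=RP@Rot(1,a); print(a,R2[:,2].round(2),f(r.ik(w(0,.032,.0335),toolP(R2))))
print("yaw about pz")
for a in (-10,-5,5,10): print(a,f(r.ik(w(0,.032,.0335),toolP(RP@Rot(2,a)))))
print("tilt about px")
for a in (-8,-5,-3,3,5,8): print(a,f(r.ik(w(0,.032,.0335),toolP(RP@Rot(0,a)))))
print("y -34",f(r.ik(w(0,-.034,.0335),toolP(RP))))
for y in (.02,.01,0,-.02,.045): print(y,f(r.ik(w(0,y,.0335),toolP(RP))))
E
```

```text
[(0.06, [11.3, 12.5, -35.0, 8.0, -7.6, -99.4]), (0.055, [11.3, 13.1, -35.2, 8.7, -6.8, -100.1]), (0.05, [11.2, 13.8, -35.4, 9.6, -5.9, -100.9]), (0.045, [11.1, 14.4, -35.8, 10.9, -4.9, -102.2]), (0.04, None), (0.0335, None)]
tilt about py (tool less lean positive?)
-12 [-0.72 -0.12  0.68] [3.8, 15.6, -23.8, -48.1, -5.6, -38.1]
-8 [-0.67 -0.11  0.73] None
-5 [-0.63 -0.11  0.77] None
-3 [-0.61 -0.1   0.79] None
3 [-0.52 -0.09  0.85] [11.3, 16.3, -30.7, 5.1, -11.0, -96.5]
5 [-0.49 -0.08  0.87] [11.3, 16.7, -28.3, 3.5, -15.0, -95.0]
8 [-0.45 -0.07  0.89] [11.3, 17.4, -25.1, 2.3, -20.5, -93.7]
12 [-0.39 -0.06  0.92] [11.2, 18.7, -21.0, 1.4, -27.4, -92.9]
yaw about pz
-10 None
-5 None
5 None
10 None
tilt about px
-8 None
-5 None
-3 None
3 [8.3, 16.4, -24.7, -15.1, -14.4, -74.3]
5 [5.8, 16.8, -21.1, -22.8, -18.7, -65.2]
8 [2.2, 17.6, -17.2, -30.7, -24.4, -55.5]
y -34 [1.8, 18.1, -21.6, -16.0, -16.1, -68.3]
0.02 [9.8, 16.3, -31.5, 1.4, -7.3, -91.7]
0.01 [8.4, 16.6, -29.0, -3.8, -9.5, -85.4]
0 [6.9, 16.9, -26.9, -7.6, -11.3, -80.4]
-0.02 [3.9, 17.6, -23.6, -13.1, -14.2, -72.7]
0.045 None
```

The straight descent fails only because J5 reaches its limit (-3.75°) at the bottom. I'll place with the plate tilted 3.5° about the jaw axis, so the rear edge touches first and the fin can settle flat between the pads.

```bash
cat >> h.py <<'E'
Rot=lambda ax,a: cv2.Rodrigues(np.eye(3)[ax]*np.radians(a))[0]
def tgt(x,y,hh,a,L=.0335):
    R2=RP@Rot(1,a); return PC+RP@np.array([x,y,hh])+R2[:,2]*L, toolP(R2)
E
python3 - <<'E'
from chk import *
r.movel(*tgt(-.0003,.032,.030,3.5),rate=.05)
print(r.movel(*tgt(-.0003,.032,.0015,3.5),rate=.03,force_limit=10)); r.sleep(.1); o=st(); snap("wp3")
R2=RP@Rot(1,3.5); print("origin in pocket",(RP.T@(o["tcp_pos"]-R2[:,2]*.0335-PC)).round(4),"Fp",(RP.T@o["ft_force"]).round(1),"T",np.round(o["wrist_torque"],2))
overlay("wp3",FORK,.0335,o["tcp_pos"],np.array(o["ee_rot"]),(200,400,120,320),"ov3")
E
```

```text
True
t 16.64 tcp [ 0.6315 -0.0363  0.0736] F [-3.4  0.4  4.4] op 0.0107 q [ 11.3  16.2 -29.8   4.4 -12.6 -95.9]
origin in pocket [-0.0008  0.032   0.0021] Fp [-0.2  0.9  5.5] T [-0.05  1.27  0.14]
```

View pics/ov3.png

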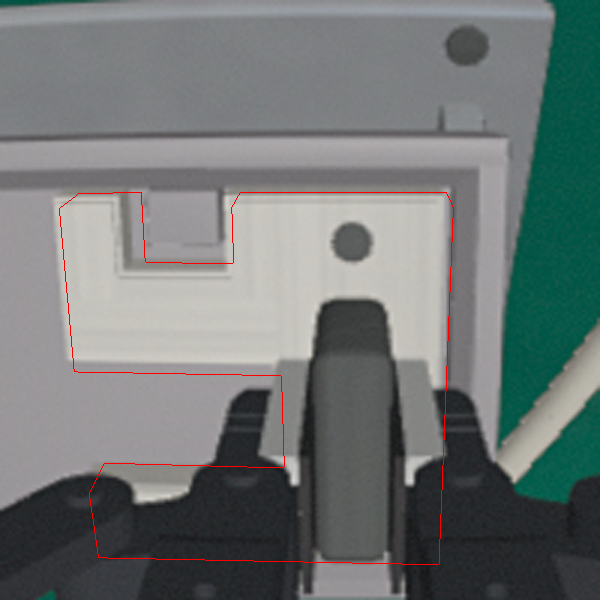

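```bash
python3 - <<'E'
from chk import *
r.move_gripper(.03); r.sleep(.2)
r.movel(*tgt(-.0003,.032,.075,3.5),rate=.12); st(); snap("wp4")
r.movel(*tgt(0,-.002,.165,3.5),rate=.2); r.sleep(.1); st(); snap("wp5")
E
```

```text
t 17.98 tcp [ 0.5906 -0.0431  0.1332] F [-1.2 -0.  -0.2] op 0.0302 q [ 11.6   7.4 -30.1   3.  -21.2 -94.5]
t 18.77 tcp [ 0.5452 -0.0848  0.2055] F [-0.1 -0.4 -0.6] op 0.03 q [  6.3  -1.1 -24.8  -3.  -35.  -84.8]
```

View pics/wp5.png

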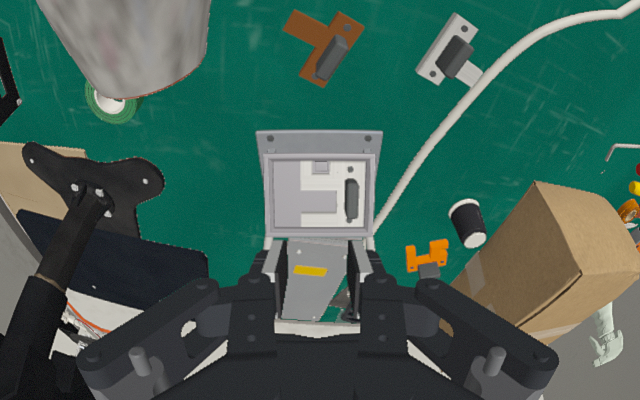

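```bash
cat >> chk.py <<'E'
def ovp(name,items,box,out,S=5):
    p,d,C=load(name); big=cv2.resize(p[box[2]:box[3],box[0]:box[1],::-1],None,fx=S,fy=S,interpolation=cv2.INTER_CUBIC)
    for poly,z,org,col in items:
        q=np.c_[poly,np.full(len(poly),z)]+np.array(org); a=(fproj(q@RP.T+PC,C)-[box[0],box[2]]+.5)*S
        cv2.polylines(big,[np.round(a).astype(np.int32)],True,col,1,cv2.LINE_AA)
    cv2.imwrite(f"pics/{out}.png",big)
FLOOR=np.array([(-36,-49),(-36,49),(36,49),(36,-49)])/1e3; OUT=np.array([(-45,-58),(-45,58),(45,58),(45,-58)])/1e3
E
python3 - <<'E'
from chk import *
ovp("wp5",[(FORK,.012,(0,.032,0),(0,0,255)),(FIN,.040,(0,.032,0),(255,0,0)),(OUT,.009,(0,0,0),(0,200,0))],(250,390,120,245),"ov5")
E
```

```text
(no output)
```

View pics/ov5.png

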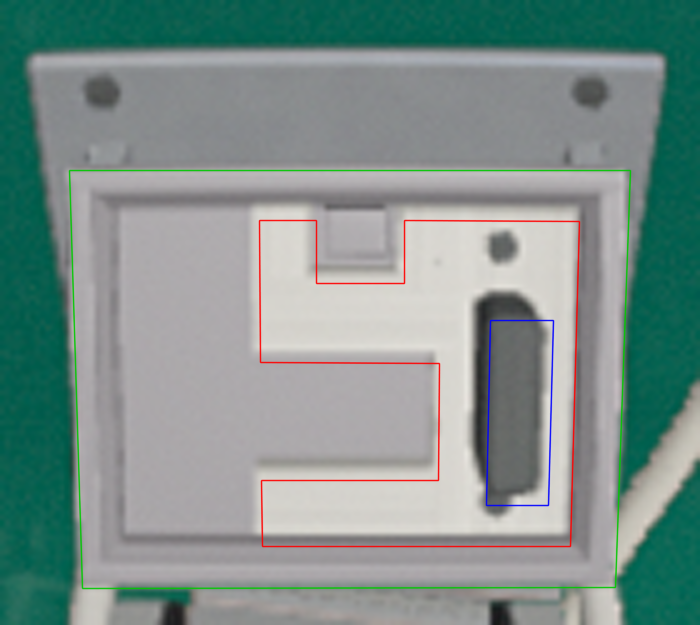

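The fork is home: it lies against the lower wall and the tooth sits in the notch. Next, the tongue.

```bash
python3 - <<'E'
from fit import *
r.move_pose([.485,.026,.17],down(75)); r.sleep(.15); st(); p,d,C=snap("wt")
for m in cams.spot_point("wrist","tongue_plate")[:2]: print(np.round(m["xy"],1),round(m["conf"],2), fonz(np.array(m["xy"][0]),np.array(m["xy"][1]),0,C).round(4))
E
```

```text
t 19.7 tcp [0.4848 0.0251 0.1701] F [ 0.2 -0.8  0.1] op 0.03 q [  21.5    9.6  -11.8    0.   -68.5 -126.5]
[316.  190.7] 0.79 [0.4864 0.0225 0.    ]
[226.6 238.5] 0.71 [ 0.5117 -0.0823  0.    ]
```

View pics/wt.png

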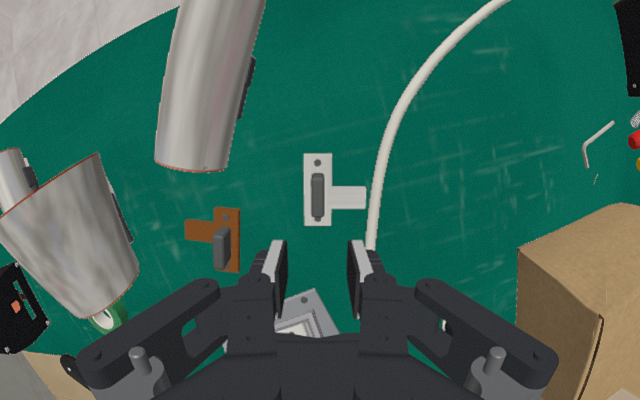

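Silver tongue at (333,190) is the target. The brown one at (215,235) is the decoy, and the cable at (372,200) is clear of the fingers.

```bash
python3 - <<'E'
from fit import *
p,d,C=load("wt"); box=(295,367,143,237)
m=platemask(p,box); v,e,im=fit(m,(box[0],box[2]),TONG,C,(.4855,.0235,np.radians(-15)))
print(v.round(2),e)
big=cv2.resize(p[box[2]:box[3],box[0]:box[1],::-1],None,fx=4,fy=4,interpolation=cv2.INTER_CUBIC)
cn,_=cv2.findContours((im>127).astype(np.uint8),cv2.RETR_LIST,cv2.CHAIN_APPROX_NONE); cv2.drawContours(big,cn,-1,(0,0,255),1); cv2.imwrite("pics/fitt.png",big)
E
```

```text
[483.72  24.29 -15.07] 0.006747344974428415
```

View pics/fitt.png

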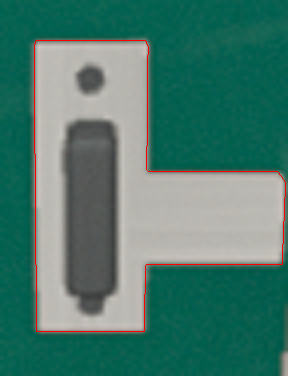

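```bash
python3 - <<'E'
from chk import *
x,y,yaw=.4837,.0243,74.93
r.move_gripper(.032,60)
r.movel([x,y,.075],down(yaw),rate=.2)
print(r.movel([x,y,.033],rate=.06,force_limit=8)); st()
r.move_gripper(0.0,60); st()
r.movel([x,y,.17],rate=.2)
r.move_pose(*tgt(-.0005,-.034,.145,0)); st()
r.movel(*tgt(-.0005,-.034,.032,0),rate=.15); r.sleep(.2); o=st(); snap("wq")
overlay("wq",TONG,.0335,o["tcp_pos"],np.array(o["ee_rot"]),(230,430,120,320),"ovq")
print((RP.T@(o["tcp_pos"]-PC)).round(4))
E
```

```text
False
t 21.49 tcp [0.484  0.0243 0.0332] F [-0.   1.   1.1] op 0.0321 q [  21.5   17.8  -23.7    0.   -48.4 -126.5]
t 21.8 tcp [0.4841 0.0244 0.0335] F [0.3 0.3 2.7] op 0.0109 q [  21.5   17.8  -23.7    0.   -48.4 -126.5]
t 23.52 tcp [ 0.5597 -0.1149  0.1886] F [-0.7 -0.2 -1.2] op 0.0111 q [  0.7   1.5 -24.  -10.1 -30.4 -74.1]
t 24.62 tcp [ 0.6242 -0.1046  0.0983] F [-0.6 -0.7 -1. ] op 0.0108 q [  1.7  14.2 -23.  -14.2 -18.5 -70.1]
[ 0.0002 -0.0341  0.0664]
```

View pics/ovq.png

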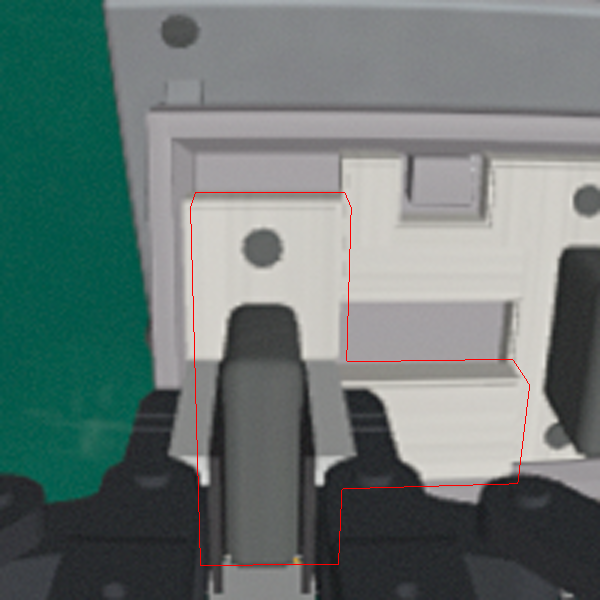

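The tongue is centred between wall and fork prongs across the slope (about 2 mm gap each side). Lowering it.

```bash
python3 - <<'E'
from chk import *
print(r.movel(*tgt(-.0012,-.034,.0,0),rate=.03,force_limit=8)); r.sleep(.1); o=st(); snap("wq2")
print("origin",(RP.T@(o["tcp_pos"]-PC)-[0,0,.0335]).round(4),"Fp",(RP.T@o["ft_force"]).round(1),"T",np.round(o["wrist_torque"],2))
overlay("wq2",TONG,.0335,o["tcp_pos"],np.array(o["ee_rot"]),(230,430,120,320),"ovq2")
E
```

```text
True
t 25.79 tcp [ 0.6414 -0.1016  0.0708] F [-2.2  0.3  5.5] op 0.0106 q [  1.8  18.1 -21.8 -16.2 -16.  -68.1]
origin [-0.0012 -0.034   0.0003] Fp [1.4 0.6 5.8] T [-0.04  1.12  0.19]
```

View pics/ovq2.png

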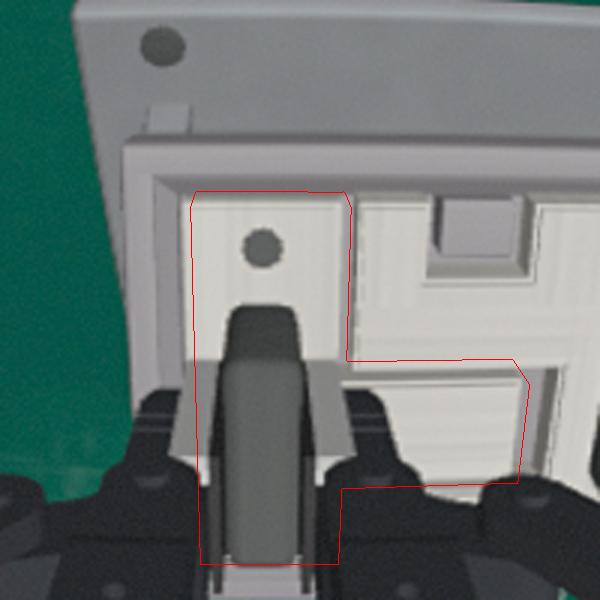

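The tongue is down on the floor with its stem in the slot. Releasing, then checking.

```bash
python3 - <<'E'
from chk import *
r.move_gripper(.03); r.sleep(.2)
r.movel(*tgt(-.001,-.034,.075,0),rate=.12)
r.movel(*tgt(0,-.002,.165,3.5),rate=.2); r.sleep(.2); st(); snap("we")
ovp("we",[(FORK,.012,(-.0015,.032,0),(0,0,255)),(TONG,.012,(-.0015,-.034,0),(255,0,255)),(FIN,.040,(-.0015,.032,0),(255,0,0)),(FIN,.040,(-.0015,-.034,0),(255,0,0)),(OUT,.009,(0,0,0),(0,200,0))],(250,390,120,245),"ove")
p,d,C=load("we")
vv,uu=np.mgrid[120:245,250:390]; P=(fback(uu,vv,d[120:245,250:390],C)-PC)@RP
z=P[...,2]
def reg(nm,x0,x1,y0,y1):
    m=(P[...,0]>x0)&(P[...,0]<x1)&(P[...,1]>y0)&(P[...,1]<y1)&(abs(z-.012)<.015); print(nm,m.sum(),"z mm",(np.median(z[m])*1000).round(1), (np.linalg.lstsq(np.c_[P[m][:,:2],np.ones(m.sum())],z[m],rcond=None)[0]).round(3))
reg("tongue head front",-.032,-.021,-.045,-.023); reg("tongue rear",.022,.030,-.045,-.023); reg("stem",0,.014,-.018,.008)
reg("fork low prong",-.018,-.010,-.014,.014); reg("fork front",-.03,-.022,.018,.044); reg("fork rear",.022,.03,-.014,.044)
reg("tongue all",-.032,.03,-.046,-.022);reg("fork all",-.032,.03,-.012,.046)
E
```

```text
t 27.97 tcp [ 0.5455 -0.0854  0.2057] F [ 0.1  0.6 -0.2] op 0.0299 q [  6.2  -1.1 -24.8  -3.  -35.1 -84.8]
tongue head front 229 z mm 12.3 [-0.079  0.003  0.01 ]
tongue rear 150 z mm 12.4 [-0.095 -0.012  0.015]
stem 324 z mm 12.2 [-0.016 -0.005  0.012]
fork low prong 215 z mm 14.3 [-0.037 -0.011  0.014]
fork front 193 z mm 15.0 [-0.115  0.002  0.012]
fork rear 380 z mm 12.3 [-0.064  0.007  0.014]
tongue all 854 z mm 12.3 [ 0.007 -0.072  0.01 ]
fork all 2747 z mm 13.1 [-0.036  0.061  0.011]
```

View pics/ove.png

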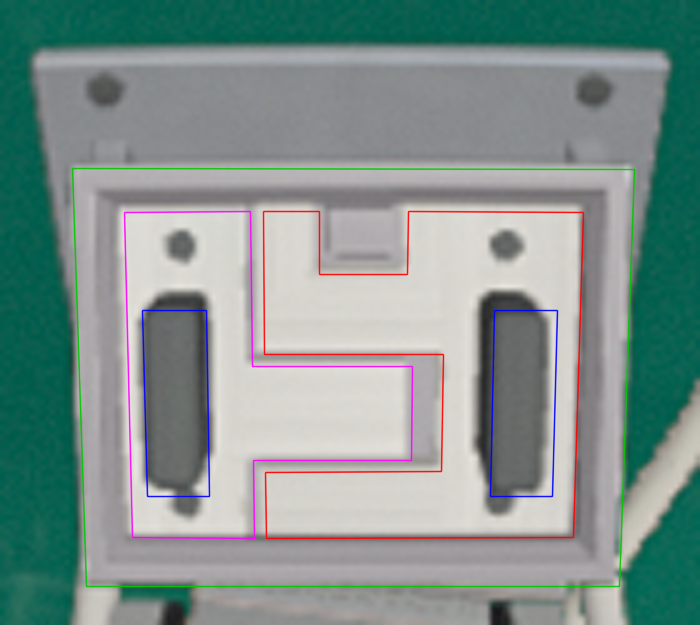

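Depth suggests the fork's lower edge stands about 3 mm high (a tilt of about 3°). I'll check this properly before signing off.

```bash
cat > dep.py <<'E'
from chk import *
def planes(names,poly,org):
  for nm in names:
    p,d,C=load(nm); vv,uu=np.mgrid[100:260,230:400]; dd=d[100:260,230:400]; P=(fback(uu,vv,dd,C)-PC)@RP; z=P[...,2]
    msk=np.zeros(z.shape,bool); pl=(poly*1000).astype(np.float32)
    X=(P[...,0]-org[0])*1000; Y=(P[...,1]-org[1])*1000
    for i in np.ndindex(z.shape):
        if dd[i]>0 and abs(z[i]-.012)<.008:
            msk[i]=cv2.pointPolygonTest(pl.reshape(-1,1,2),(float(X[i]),float(Y[i])),True)>3 and not(abs(X[i])<24 and abs(Y[i])<12)
    A=np.c_[X[msk],Y[msk],np.ones(msk.sum())]; zz=z[msk]*1000
    for _ in range(4):
        k=np.linalg.lstsq(A,zz,rcond=None)[0]; e=zz-A@k; s=abs(e)<2.5*e.std(); A,zz=A[s],zz[s]
    print(nm,len(zz),"z0",k[2].round(2),"slope deg x,y",np.degrees(k[:2]).round(2),"std",e.std().round(2))
E
python3 - <<'E'
from dep import *
planes(["wp5","we"],FORK,(-.0015,.031)); planes(["we"],TONG,(-.0015,-.034))
p,d,C=load("wp"); vv,uu=np.mgrid[100:260,230:400]; P=(fback(uu,vv,d[100:260,230:400],C)-PC)@RP
m=(abs(P[...,0])<.03)&(abs(P[...,1])<.045)&(abs(P[...,2])<.015)&(P[...,0]>-.02); A=np.c_[P[m][:,:2]*1000,np.ones(m.sum())]; k=np.linalg.lstsq(A,P[m][:,2]*1000,rcond=None)[0]; print("empty floor",k[2],np.degrees(k[:2]))
# top cam
p,d=cams.read_camera("top"); cv2.imwrite("pics/topend.png",cv2.resize(p[150:290,230:400,::-1],None,fx=4,fy=4,interpolation=cv2.INTER_CUBIC))
p,d=cams.read_camera("scene"); cv2.imwrite("pics/sceneend.png",cv2.resize(p[140:230,280:400,::-1],None,fx=6,fy=6,interpolation=cv2.INTER_CUBIC))
E
```

```text
wp5 1029 z0 13.86 slope deg x,y [-2.81  0.15] std 0.7
we 1045 z0 13.88 slope deg x,y [-2.91  0.29] std 0.72
we 639 z0 12.49 slope deg x,y [-0.28 -0.53] std 0.75
empty floor 0.22214990021660566 [0.01678285 0.01540647]
```

View pics/sceneend.png

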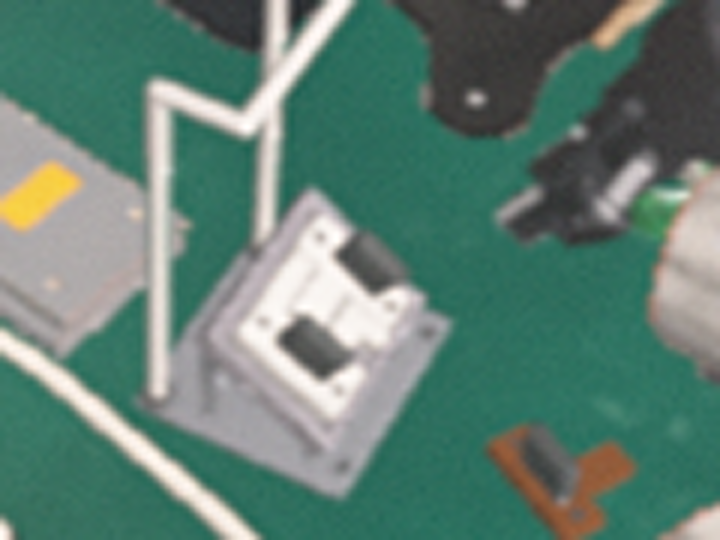

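View pics/topend.png

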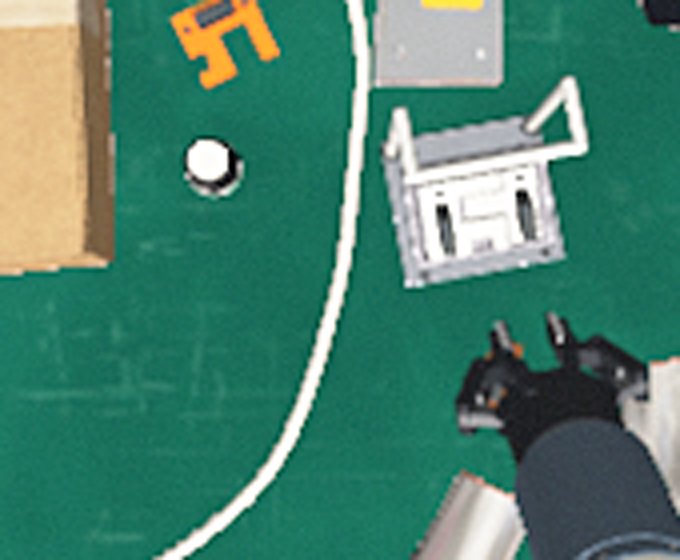

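The fork really is tilted: 2.9° in both depth pictures, with its origin about 1.4 mm high. The tongue is flat. I'll press the fork's lower side down gently with the closed fingertips between the fins.

```bash
python3 - <<'E'
from dep import *
r.move_gripper(0.0,30)
r.movel(*tgt(-.026,.005,.06,0,0.),rate=.2) if r.ik(*tgt(-.026,.005,.06,0,0.)) is not None else print("no")
o=st()
print(r.movel(*tgt(-.026,.005,.0275,0,0.),rate=.03,force_limit=15)); o=st()
print("tcp pocket",(RP.T@(o["tcp_pos"]-PC)).round(4),"Fp",(RP.T@o["ft_force"]).round(1))
snap("wpush")
E
```

```text
t 29.38 tcp [ 0.6006 -0.069   0.0791] F [0.1 0.  0.4] op -0.0002 q [  7.5  12.9 -31.8  -6.5 -10.3 -81.9]
True
t 30.28 tcp [ 0.6164 -0.0663  0.0533] F [-0.6 -0.3  0.6] op -0.0 q [  7.4  16.8 -30.5  -8.7  -7.9 -79.7]
tcp pocket [-0.0267  0.005   0.0303] Fp [-0.2 -0.2  0.8]
```

View pics/wpush.png

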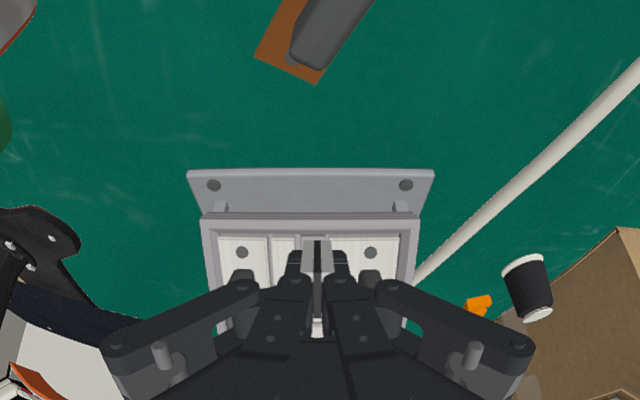

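```bash
python3 - <<'E'
from dep import *
print(r.movel(*tgt(-.026,.005,.0285,0,0.),rate=.02,force_limit=15)); o=st()
print("tcp pocket",(RP.T@(o["tcp_pos"]-PC)).round(4),"Fp",(RP.T@o["ft_force"]).round(1))
r.movel(*tgt(-.026,.005,.07,0,0.),rate=.12)
r.movel(*tgt(0,-.002,.165,3.5),rate=.2); r.sleep(.2); st(); snap("wg")
planes(["wg"],FORK,(-.0015,.031)); planes(["wg"],TONG,(-.0015,-.034))
ovp("wg",[(FORK,.012,(-.0015,.031,0),(0,0,255)),(TONG,.012,(-.0015,-.0345,0),(255,0,255))],(250,390,120,245),"ovg")
E
```

```text
True
t 30.54 tcp [ 0.6172 -0.0662  0.0526] F [-5.3  0.   6.9] op 0.0002 q [  7.4  16.9 -30.4  -8.9  -7.8 -79.5]
tcp pocket [-0.0265  0.0049  0.0292] Fp [-0.3  0.9  8.6]
t 32.04 tcp [ 0.5452 -0.0851  0.2057] F [-0.3 -0.2 -0.9] op -0.0 q [  6.2  -1.1 -24.8  -3.  -35.1 -84.8]
wg 1084 z0 12.42 slope deg x,y [-0.17  0.27] std 0.71
wg 639 z0 12.42 slope deg x,y [-0.18 -0.27] std 0.72
```

View pics/ovg.png

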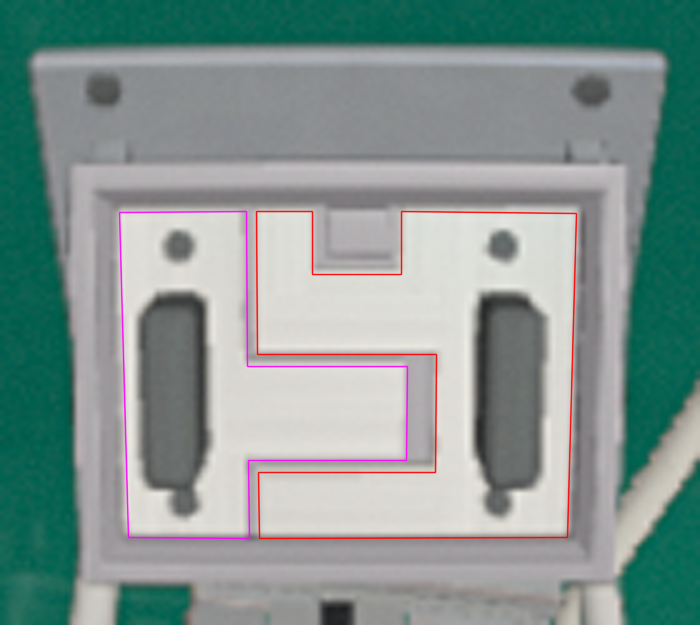

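The press worked: both plates are now flat (within 0.3°, tops at 12.4 mm) and match their home outlines. Gripper is clear, so I'm handing in.

```bash
python3 - <<'E'
from h import *
print(order.sign_off()); st()
E
```

```text
the job is handed in; nothing more can be done
None
the job is handed in; nothing more can be done
```

Both steel plates are back in the tray, and I handed the job in with the gripper clear. The clock read about 32 s of the 54 s allowed. I went for the steel plates and left the orange fork and brown tongue alone.

- **Fork plate:** the fully leaned pose would have taken joint 5 past its range. I set it down tilted 3.5°, and after release it stuck about 2.9° up at its lower edge. The depth pictures showed this, and a light press with the closed fingertips (force limit 15 N) seated it.
- **Tongue plate:** it went straight down, with its stem inside the fork's slot.
- **Last check, from the wrist camera:**

| | Fork plate | Tongue plate |
|---|---|---|
| Height of top face above pocket floor (12 mm when home) | 12.4 mm | 12.4 mm |
| Tilt from the pocket floor | 0.3° or less | 0.3° or less |
| Estimated origin along the slope (pocket x) | about -1.5 mm | about -1.5 mm |
| Estimated origin across (pocket y) | about +31 mm | about -34.5 mm |

I read the positions by matching outlines in the picture, so they are good to about 1 mm plus the 2 mm camera calibration. I never went near the spool, tape roll or hex key. I did not measure their positions again at the end.

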